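Show which bottle was left open, and its cork

TASK

One of the four matching brown bottles on the studio table has been left open: show your colleague which one by pointing down at its mouth with the fingertips two or three centimetres above it, keeping still there for two seconds. Then point in the same way, also for two seconds, at the small cork with the wooden head that belongs in that bottle, not at the large bung, and finish still pointing at the cork. Touch nothing at all, and do not bring the fingertips close over the top of any other bottle or the bung.

Things in the scene. Friction and masses are not known exactly. Their poses are not given: they have to be found in the camera images.
- open_bottle_mouth (a point): Mouth of the open bottle: round brown glass bottle 62 mm wide, 192 mm high, paper label, straight neck 27 mm wide with a lip 32 mm wide; it has no cork, and its open bore is about 20 mm wide. The point is the centre of the mouth at the top of the lip, 192 mm above the table; z is up. Loose, about 0.36 kg. It may stand at any of the four places of the row.
- bottle_a_top (a point): Closed bottle of the same make: 62 mm wide, its glass 192 mm high, and in its mouth a bar-top cork whose round wooden head (30 mm wide, 12 mm high) makes it 204 mm high in all. The point is the centre of the top of the wooden head, 204 mm above the table. Loose, about 0.4 kg; not to be pointed at or touched.
- bottle_b_top (a point): Closed bottle of the same make: 62 mm wide, its glass 192 mm high, and in its mouth a bar-top cork whose round wooden head (30 mm wide, 12 mm high) makes it 204 mm high in all. The point is the centre of the top of the wooden head, 204 mm above the table. Loose, about 0.4 kg; not to be pointed at or touched.
- bottle_c_top (a point): Closed bottle of the same make: 62 mm wide, its glass 192 mm high, and in its mouth a bar-top cork whose round wooden head (30 mm wide, 12 mm high) makes it 204 mm high in all. The point is the centre of the top of the wooden head, 204 mm above the table. Loose, about 0.4 kg; not to be pointed at or touched.
- cork_top (a point): The small bar-top cork of the open bottle, standing upside down on the table on its round wooden head (30 mm wide, 12 mm high), its cork shank (19 mm wide) pointing up; 34 mm high in all. The point is the centre of its top, 34 mm above the table; z is up. Loose, about 14 g, easily knocked over.
- bung_top (a point): Large bung, a plain cone of cork without a wooden head, 56 mm wide at the foot and 47 mm at the top, 42 mm high; too big for the bottles. The point is the centre of its top. Loose; not to be pointed at or touched.
- tape: Roll of masking tape lying flat, a ring 96 mm wide and 25 mm high with a 76 mm hole. Origin: centre of its underside on the table. Bystander. It, the cork and the bung stand in a row nearer the robot than the bottles, in any order.
- pastels: Flat tray of pastel sticks, 70 by 86 mm, 20 mm high. Origin: centre of its underside. Bystander, on the robot's left.
- book: Thick blue clothbound book lying flat, 170 by 240 mm, 46 mm high. Origin: centre of its underside. Bystander, on the robot's right.

How it is judged:
On the way, in this order (a step that is already met when the one before it is completed fails the run):
1. the fingertips point at the mouth of the open bottle from just above and dwell there (horizontal distance between the grasp point and open_bottle_mouth below 0.025 m and z of the grasp point in the frame of open_bottle_mouth between 0.012 and 0.07 m), for 1.6 s.
2. the fingertips point at the small cork from just above and dwell there (horizontal distance between the grasp point and cork_top below 0.025 m and z of the grasp point in the frame of cork_top between 0.012 and 0.07 m), for 1.6 s.
At the end, for the whole second after the job is handed in: The grasp point is still over the cork (within 25 mm sideways, 12 to 70 mm above its top, which puts the fingertips just above it); every bottle, the cork and the bung stand upright (within 0.1 rad) and nothing has moved more than 6 mm (all of step 2 and not (distance of any of open_bottle_mouth, bottle_a_top, bottle_b_top, bottle_c_top, cork_top, bung_top, tape, pastels, book from where it was at the start of the episode above 0.006 m) and angle between each of open_bottle_mouth, bottle_a_top, bottle_b_top, bottle_c_top, cork_top, bung_top's own z axis and vertical below 0.1 rad); the robot touches nothing.
It fails at once if the fingers touch something (contact force between the fingers and anything else above 0.3 N).
It fails at once if the arm touches something (contact force between the arm and anything else above 0.3 N).
It fails at once if a bottle, the cork or another thing on the table is moved, lifted or knocked (over 6 mm) (distance of any of open_bottle_mouth, bottle_a_top, bottle_b_top, bottle_c_top, cork_top, bung_top, tape, pastels, book from where it was at the start of the episode above 0.006 m).
It fails at once if the fingertips are brought close over a closed bottle or the bung (grasp point within 20 mm sideways and under 70 mm above it) ((horizontal distance between the grasp point and bottle_a_top below 0.02 m and z of the grasp point in the frame of bottle_a_top between 0.012 and 0.07 m) or (horizontal distance between the grasp point and bottle_b_top below 0.02 m and z of the grasp point in the frame of bottle_b_top between 0.012 and 0.07 m) or (horizontal distance between the grasp point and bottle_c_top below 0.02 m and z of the grasp point in the frame of bottle_c_top between 0.012 and 0.07 m) or (horizontal distance between the grasp point and bung_top below 0.02 m and z of the grasp point in the frame of bung_top between 0.012 and 0.07 m)).
It also fails if it takes over 48 s, if anything falls off the work surface, if the arm or the gripper's body presses on something with over 40 N, if the wrist force passes 120 N, or if a joint passes its speed limit or range.

ROBOT

A 6-joint arm with a two-finger parallel gripper is mounted at the origin on the work surface. World frame = base frame: x ahead of the robot, y to its left, z up, the work surface at z = 0. Lengths are in m, angles in rad, forces in N, time in s.
With the tool pointing down it reaches from about 0.3 to 0.775 m from the base axis. Payload 14.6 kg.
Tool frame: the origin (TCP) lies midway between the tips of the shut fingers; the grasp point (between the pads) lies 19 mm behind it (ctrl.pinch_z is the distance from the TCP to the grasp point, in m); z points along the fingers, y is the line along which they close (so a half turn about z gives the same grasp; the last joint's range is limited). The gripper opens to 94 mm and grips with 3 to 60 N. Pads are 16 mm wide; open, the fingers measure 119 mm over their backs; the gripper's body (75 mm by 177 mm) begins 78 mm behind the grasp point.
Start: joints at [1.059, 0.3, 1.521, -0, 1.321, -0.067], TCP at [0.237, 0.496, 0.173] pointing down, gripper open.
Joint ranges: [-3.03, 3.03], [-0.79, 2.21], [0.23, 2.52], [-1.04, 4.18], [0, 3.07], [-2.55, 2.55]. Speed limits (rad/s): [2.22, 2.22, 2.57, 3.14, 3.14, 3.14].

INTERFACE

Orientations are given as [roll, pitch, yaw] about the fixed x, y, z axes, in that order (R = Rz(yaw) Ry(pitch) Rx(roll)).
In Python, from station import ctrl gives the robot as it stands.
- The arm moves only by the tool jog_arm, never from a script. Its argument "motion" is a list of rows, each a list of 7 numbers: the shift along the tool's x, y, z in m, then the turn, a rotation vector about the tool's x, y, z in rad, then the opening, from -1 (shut) to 1 (fully open). In form: [[tx, ty, tz, rx, ry, rz, gripper], ...]. A call has 1 to 5 rows; each row shifts and turns the commanded pose from where the row before left it, along the tool's axes as they then stand; what a row does not reach is not made up. A row lasts 1/10 s, in which the tool goes at most 50 mm and 8.59 degrees, less where a joint would pass 70% of its speed; a pose out of reach is approached as far as the arm can. A call is refused whole if a number of a shift passes 0.05 or a number of a turn 0.15, either way. A call with a gripper value outside its range is refused whole. The fingers move at their own pace and stop on an object; "squeeze" is the grip in N (left out, the last holds). Time passes only in rows, so rows that do not move let the fingers close. It gives the time, the measured TCP pose, the force, the opening and the grip force at its end, in the units of the state.
- ctrl.get_obs(): the state, without advancing time (a new reading comes with each control period).
- ctrl.camera(name): name is "scene" or "top"; returns the picture (400x640x3 uint8, red, green, blue); there is no depth.
- ctrl.camera_model(name): a dict with "intrinsics" (3x3 intrinsics, pixels), "k1" (the pictures are not rectified: a ray, as slopes to the right and down, at radius r is drawn at 1 + k1 r^2 times it, then the intrinsics apply), "rvec" (rotation vector, rad) and "tvec" (3), from world to camera coordinates, as OpenCV has them. Camera axes: x right, y down, z forward; pixel columns grow to the right and rows downward; lengths in m; the calibration is good to about 2 mm. A picture is of the moment at which its call begins. camera_model takes no time and is no camera call.
- ctrl.hand_in(): hands the job in; it is judged then, once.
The state is a dict: "time_s": time; "qpos": joint angles; "joint_vel": joint speeds; "tau": joint torques, N m; "ee_pos": TCP position; "eef_rot": TCP orientation; "force": force on the tool from outside, world axes, zero at the start; "moment": the same for the moment, N m; "grip_width": finger opening in m; "grip_force": force on a finger pad.
Only numpy, scipy, OpenCV 4.12 (cv2) and the standard library are available. Lean on these libraries where they do the work, as an engineer would, in place of code of your own. Each camera call takes 0.05 s, during which the arm holds its last target. There are 200 camera calls.

## Working session

There is one attempt and no reset: what is moved stays moved. The work goes in short steps, Python scripts to look and compute and a tool call to move; the robot and the scene stay as the last step left them, time stands still between calls to the robot, and variables do not carry over. Pictures are saved under pics/ and viewed, at most 10 in all, crops included, and the job is handed in when it is done.

Besides the shell and the picture viewer there is one more tool, called after ">>>" by a JSON object that holds its "fn" and its "kwargs". jog_arm: Moves the arm, as the interface text tells. Its arguments: {"type":"object","properties":{"motion":{"type":"array"},"squeeze":{"type":"number"}},"required":["motion"]}

```bash
mkdir -p pics; python3 - <<'E'
from station import ctrl
import cv2
for n in("scene","top"):
    cv2.imwrite(f"pics/{n}0.png",ctrl.camera(n)[:,:,::-1]); print(ctrl.camera_model(n))
print(ctrl.get_obs(),ctrl.pinch_z)
E
```

```text
{'intrinsics': array([[517.27502575,   0.        , 314.39053351],
       [  0.        , 517.27502575, 200.92629865],
       [  0.        ,   0.        ,   1.        ]]), 'k1': -0.14000777694479183, 'rvec': array([ 0.76438387,  2.39714891, -1.31531115]), 'tvec': array([ 0.46430541, -0.01906807,  1.68899634])}
{'intrinsics': array([[478.35737916,   0.        , 320.11110008],
       [  0.        , 478.35737916, 196.29797578],
       [  0.        ,   0.        ,   1.        ]]), 'k1': -0.007141312264400363, 'rvec': array([ 2.18676904, -2.17512038,  0.09524002]), 'tvec': array([-0.06755299,  0.55683654,  1.28102982])}
{'time_s': 0.1, 'qpos': array([ 1.05936579e+00,  3.00392414e-01,  1.52152087e+00, -7.83271427e-06,
        1.32071029e+00, -6.66013867e-02]), 'joint_vel': array([ 0.00064803, -0.0022664 ,  0.00061234, -0.00050956,  0.00026252,
        0.00170839]), 'tau': array([ 2.97121196e-04, -5.32638538e+01, -3.53286195e+01,  7.09156855e-02,
        2.34658818e-02,  6.22744523e-06]), 'ee_pos': array([0.23653841, 0.49623491, 0.17215498]), 'eef_rot': array([-3.14056351e+00, -6.10398027e-05,  2.69676541e+00]), 'force': array([ 0.0864209 ,  0.11679799, -0.42350775]), 'moment': array([ 0.01096183, -0.01035364,  0.00974153]), 'grip_force': 0.0, 'grip_width': 0.09413367928965034} 0.0188
```

View pics/scene0.png

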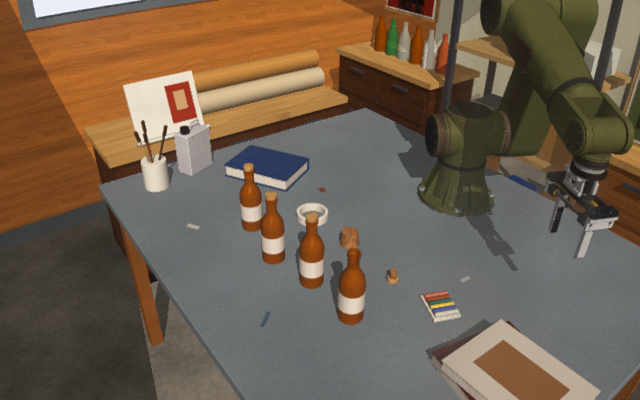

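View pics/top0.png

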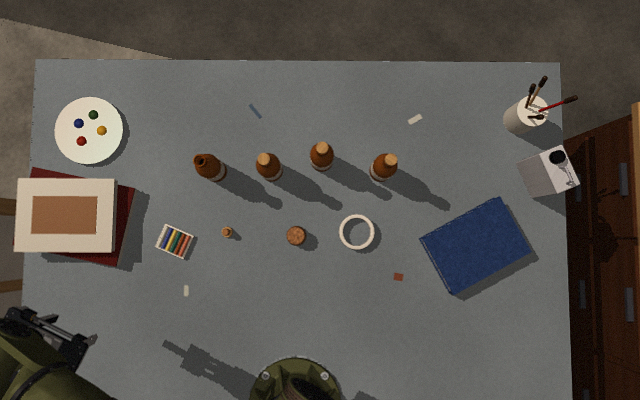

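The leftmost bottle in the top view, mouth near (201,159), is the open one. In the scene view it is the nearest, with its mouth near (354,253) and no light head. The cork is at about (228,232) in top and (392,275) in scene, and the bung is at (296,235) in top. I'll zoom in on the details.

```bash
python3 - <<'E'
import cv2,numpy as np
t=cv2.imread("pics/top0.png");s=cv2.imread("pics/scene0.png")
z=lambda i,x,y,w,h,f:cv2.resize(i[y:y+h,x:x+w],None,fx=f,fy=f,interpolation=cv2.INTER_CUBIC)
a=np.hstack([z(t,180,140,50,50,7),z(t,205,210,50,50,7)])
b=np.hstack([z(s,330,235,50,50,7),z(s,370,250,50,50,7)])
cv2.imwrite("pics/crop.png",cv2.resize(np.vstack([a,b]),(600,600)))
E
```

```text
(no output)
```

View pics/crop.png

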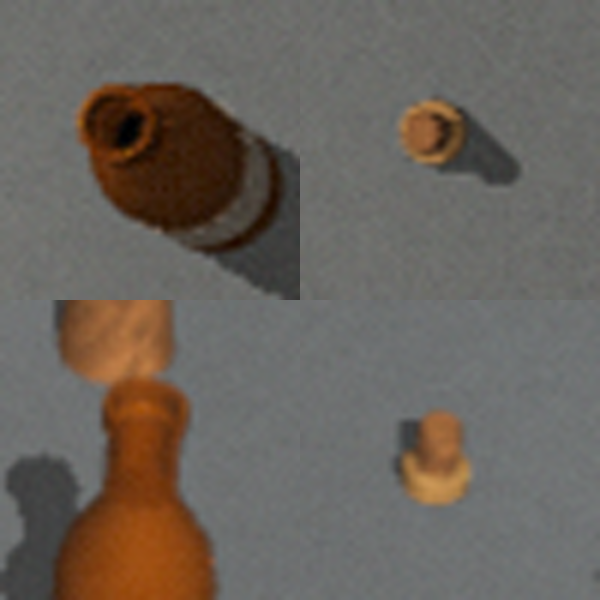

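Crop (6× scale): the open dark bore is clear at top-view (199.7,160.5), and the cork's shank top is at (225.7,231.8). In the scene view they are at (354.5,250) and (393.7,270).

```bash
cat >h.py <<'E'
import numpy as np,cv2
from station import ctrl
def ray(n,uv):
    m=ctrl.camera_model(n);K=m["intrinsics"]
    p=cv2.undistortPoints(np.array([[uv]],float),K,np.array([m["k1"],0,0,0.]))[0,0]
    R=cv2.Rodrigues(m["rvec"])[0]
    return -R.T@m["tvec"],R.T@np.array([*p,1])
def hit(n,uv,z):
    c,d=ray(n,uv);return c+d*(z-c[2])/d[2]
E
python3 - <<'E'
from h import *
from scipy.spatial.transform import Rotation as Ro
P=lambda *a:print(a[0],np.round(hit(*a[1:]),4))
P("mouth t","top",(199.7,160.5),.192);P("mouth s","scene",(354.5,250),.192)
P("cork t","top",(225.7,231.8),.034);P("cork s","scene",(393.7,270),.034)
for u in((265,159),(321,149),(391,160)):P("closed","top",u,.204)
P("bung","top",(296,234),.042)
P("pastel","top",(176,241),.02)
for u in((15,178),(115,180),(115,251),(133,190),(110,262)):P("port","top",u,.03)
o=ctrl.get_obs();R=Ro.from_euler('xyz',o['eef_rot']).as_matrix();print(R.round(3))
E
```

```text
mouth t [0.6273 0.2239 0.192 ]
mouth s [0.624  0.2214 0.192 ]
cork t [0.4592 0.1886 0.034 ]
cork s [0.4589 0.1905 0.034 ]
closed [0.6298 0.0668 0.204 ]
closed [ 0.6545 -0.0654  0.204 ]
closed [ 0.6292 -0.231   0.204 ]
bung [ 0.4543 -0.0007  0.042 ]
pastel [0.4337 0.3254 0.02  ]
port [0.602  0.7661 0.03  ]
port [0.598  0.4933 0.03  ]
port [0.4062 0.4856 0.03  ]
port [0.571  0.4433 0.03  ]
port [0.3768 0.4978 0.03  ]
[[-0.903  0.43  -0.   ]
 [ 0.43   0.903 -0.001]
 [ 0.    -0.001 -1.   ]]
```

>>> {"fn": "jog_arm", "kwargs": {"motion": [[0, 0, -0.02, 0, 0, 0, -1], [0, 0, -0.02, 0, 0, 0, -1], [0, 0, -0.02, 0, 0, 0, -1], [0, 0, -0.02, 0, 0, 0, -1], [0, 0, -0.015, 0, 0, 0, -1]]}}

```text
time_s: 0.6
ee_pos: [0.2367, 0.4965, 0.2686]
eef_rot: [3.141, 0.0, 2.697]
force: [0.0, 0.1, -0.7]
grip_width: 0.0571
grip_force: 0.0
```

>>> {"fn": "jog_arm", "kwargs": {"motion": [[-0.03, -0.005, 0, 0, 0, 0, -1], [-0.03, -0.005, 0, 0, 0, 0, -1], [-0.03, -0.005, 0, 0, 0, 0, -1], [-0.03, -0.005, 0, 0, 0, 0, -1], [-0.03, -0.005, 0, 0, 0, 0, -1]]}}

```text
time_s: 1.1
ee_pos: [0.3621, 0.4085, 0.2673]
eef_rot: [-3.141, -0.0, 2.697]
force: [0.9, 0.6, -0.7]
grip_width: 0.0172
grip_force: 0.0
```

>>> {"fn": "jog_arm", "kwargs": {"motion": [[-0.03, -0.005, 0, 0, 0, 0, -1], [-0.03, -0.005, 0, 0, 0, 0, -1], [-0.03, -0.005, 0, 0, 0, 0, -1], [-0.03, -0.005, 0, 0, 0, 0, -1], [-0.03, -0.005, 0, 0, 0, 0, -1]]}}

```text
time_s: 1.6
ee_pos: [0.4868, 0.3213, 0.2673]
eef_rot: [-3.141, -0.0, 2.697]
force: [-0.1, 0.6, 0.8]
grip_width: 0.0006
grip_force: 0.0
```

>>> {"fn": "jog_arm", "kwargs": {"motion": [[-0.03, -0.006, 0, 0, 0, 0, -1], [-0.03, -0.006, 0, 0, 0, 0, -1], [-0.03, -0.006, 0, 0, 0, 0, -1], [-0.03, -0.006, 0, 0, 0, 0, -1], [-0.03, -0.006, 0, 0, 0, 0, -1]]}}

```text
time_s: 2.1
ee_pos: [0.6092, 0.2297, 0.2672]
eef_rot: [-3.141, -0.001, 2.697]
force: [-0.1, -0.3, 0.0]
grip_width: 0.0004
grip_force: 0.0
```

>>> {"fn": "jog_arm", "kwargs": {"motion": [[0, 0, 0, 0, 0, 0, -1], [0, 0, 0, 0, 0, 0, -1], [0, 0, 0, 0, 0, 0, -1]]}}

```text
time_s: 2.4
ee_pos: [0.6079, 0.2313, 0.2676]
eef_rot: [-3.142, -0.0, 2.698]
force: [0.2, 0.2, 0.7]
grip_width: 0.0001
grip_force: 0.0
```

>>> {"fn": "jog_arm", "kwargs": {"motion": [[-0.01, 0, 0, 0, 0, 0, -1], [-0.01, 0, 0, 0, 0, 0, -1], [0, 0, 0.015, 0, 0, 0, -1], [0, 0, 0.015, 0, 0, 0, -1], [0, 0, 0.018, 0, 0, 0, -1]]}}

```text
time_s: 2.9
ee_pos: [0.6271, 0.2219, 0.2194]
eef_rot: [3.141, 0.001, 2.697]
force: [0.5, -0.0, -0.1]
grip_width: 0.0002
grip_force: 0.0
```

>>> {"fn": "jog_arm", "kwargs": {"motion": [[0, 0, 0, 0, 0, 0, -1], [0, 0, 0, 0, 0, 0, -1], [0, 0, 0, 0, 0, 0, -1]]}}

```text
time_s: 3.2
ee_pos: [0.627, 0.2221, 0.2209]
eef_rot: [3.141, 0.001, 2.697]
force: [0.4, -0.2, 1.2]
grip_width: 0.0004
grip_force: 0.0
```

```bash
python3 - <<'E'
from station import ctrl
import cv2,numpy as np
t=ctrl.camera("top")[110:260,150:350,::-1];s=ctrl.camera("scene")[150:300,280:480,::-1]
cv2.imwrite("pics/m1.png",cv2.resize(np.vstack([t,s]),None,fx=2,fy=2,interpolation=cv2.INTER_CUBIC))
E
```

```text
(no output)
```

View pics/m1.png

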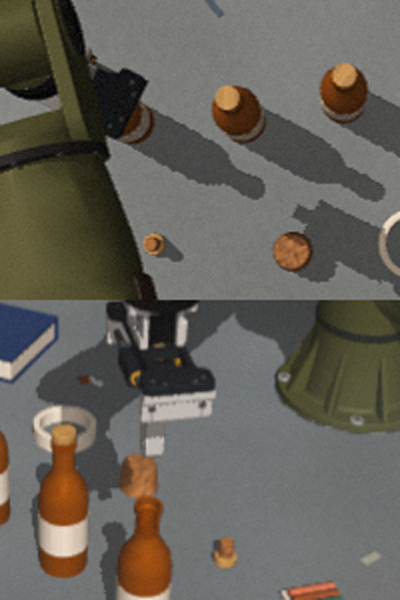

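The crop shows the fingertips (scene crop about (152,450)) directly above the open mouth (149,503), with clear space between them. I'll hold here for more than 2 s.

>>> {"fn": "jog_arm", "kwargs": {"motion": [[0, 0, 0, 0, 0, 0, -1], [0, 0, 0, 0, 0, 0, -1], [0, 0, 0, 0, 0, 0, -1], [0, 0, 0, 0, 0, 0, -1], [0, 0, 0, 0, 0, 0, -1]]}}

```text
time_s: 3.8
ee_pos: [0.6265, 0.222, 0.2197]
eef_rot: [-3.142, 0.0, 2.697]
force: [-0.8, 0.3, 1.1]
grip_width: 0.0003
grip_force: 0.0
```

>>> {"fn": "jog_arm", "kwargs": {"motion": [[0, 0, 0, 0, 0, 0, -1], [0, 0, 0, 0, 0, 0, -1], [0, 0, 0, 0, 0, 0, -1], [0, 0, 0, 0, 0, 0, -1], [0, 0, 0, 0, 0, 0, -1]]}}

```text
time_s: 4.3
ee_pos: [0.6265, 0.222, 0.2196]
eef_rot: [3.142, -0.0, 2.697]
force: [0.1, 0.2, 0.3]
grip_width: 0.0003
grip_force: 0.0
```

>>> {"fn": "jog_arm", "kwargs": {"motion": [[0, 0, 0, 0, 0, 0, -1], [0, 0, 0, 0, 0, 0, -1], [0, 0, 0, 0, 0, 0, -1], [0, 0, 0, 0, 0, 0, -1], [0, 0, 0, 0, 0, 0, -1]]}}

```text
time_s: 4.8
ee_pos: [0.6265, 0.222, 0.2197]
eef_rot: [-3.142, -0.0, 2.697]
force: [-0.6, -0.7, 0.8]
grip_width: 0.0003
grip_force: 0.0
```

>>> {"fn": "jog_arm", "kwargs": {"motion": [[0, 0, 0, 0, 0, 0, -1], [0, 0, 0, 0, 0, 0, -1], [0, 0, 0, 0, 0, 0, -1], [0, 0, 0, 0, 0, 0, -1], [0, 0, 0, 0, 0, 0, -1]]}}

```text
time_s: 5.3
ee_pos: [0.6265, 0.222, 0.2196]
eef_rot: [-3.142, -0.0, 2.697]
force: [0.7, -0.8, -0.0]
grip_width: 0.0004
grip_force: 0.0
```

>>> {"fn": "jog_arm", "kwargs": {"motion": [[0, 0, 0, 0, 0, 0, -1], [0, 0, 0, 0, 0, 0, -1], [0, 0, -0.015, 0, 0, 0, -1], [0, 0, -0.015, 0, 0, 0, -1], [0, 0, -0.015, 0, 0, 0, -1]]}}

```text
time_s: 5.8
ee_pos: [0.6265, 0.222, 0.2652]
eef_rot: [-3.142, -0.0, 2.697]
force: [-1.1, -0.3, -0.1]
grip_width: 0.0007
grip_force: 0.0
```

>>> {"fn": "jog_arm", "kwargs": {"motion": [[0.027, -0.02, 0, 0, 0, 0, -1], [0.027, -0.02, 0, 0, 0, 0, -1], [0.027, -0.02, 0, 0, 0, 0, -1], [0.027, -0.02, 0, 0, 0, 0, -1], [0.027, -0.02, 0, 0, 0, 0, -1]]}}

```text
time_s: 6.3
ee_pos: [0.4602, 0.1895, 0.2646]
eef_rot: [3.141, 0.0, 2.697]
force: [0.7, 0.8, 0.5]
grip_width: 0.0003
grip_force: 0.0
```

>>> {"fn": "jog_arm", "kwargs": {"motion": [[0.002, -0.001, 0.01, 0, 0, 0, -1], [0, 0, 0.03, 0, 0, 0, -1], [0, 0, 0.03, 0, 0, 0, -1], [0, 0, 0.02, 0, 0, 0, -1], [0, 0, 0, 0, 0, 0, -1]]}}

```text
time_s: 6.8
ee_pos: [0.4586, 0.1894, 0.172]
eef_rot: [-3.138, -0.003, 2.697]
force: [0.2, -0.4, 0.0]
grip_width: 0.0007
grip_force: 0.0
```

Down to z ≈ 0.061, in two stages.

>>> {"fn": "jog_arm", "kwargs": {"motion": [[0, 0, 0.02, 0, 0, 0, -1], [0, 0, 0.02, 0, 0, 0, -1], [0, 0, 0.02, 0, 0, 0, -1], [0, 0, 0.015, 0, 0, 0, -1], [0, 0, 0, 0, 0, 0, -1]]}}

```text
time_s: 7.3
ee_pos: [0.4593, 0.1897, 0.099]
eef_rot: [-3.14, -0.001, 2.697]
force: [-0.5, -0.1, 0.8]
grip_width: 0.0007
grip_force: 0.0
```

>>> {"fn": "jog_arm", "kwargs": {"motion": [[0, 0, 0.015, 0, 0, 0, -1], [0, 0, 0.01, 0, 0, 0, -1], [0, 0, 0.008, 0, 0, 0, -1], [0, 0, 0, 0, 0, 0, -1], [0, 0, 0, 0, 0, 0, -1]]}}

```text
time_s: 7.8
ee_pos: [0.4596, 0.1899, 0.0671]
eef_rot: [3.141, 0.0, 2.697]
force: [0.1, -0.1, 0.3]
grip_width: 0.0003
grip_force: 0.0
```

```bash
python3 - <<'E'
from station import ctrl
import cv2,numpy as np
s=ctrl.camera("scene")[150:330,220:480,::-1]
cv2.imwrite("pics/c1.png",cv2.resize(s,None,fx=3,fy=3,interpolation=cv2.INTER_CUBIC))
E
```

```text
(no output)
```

View pics/c1.png

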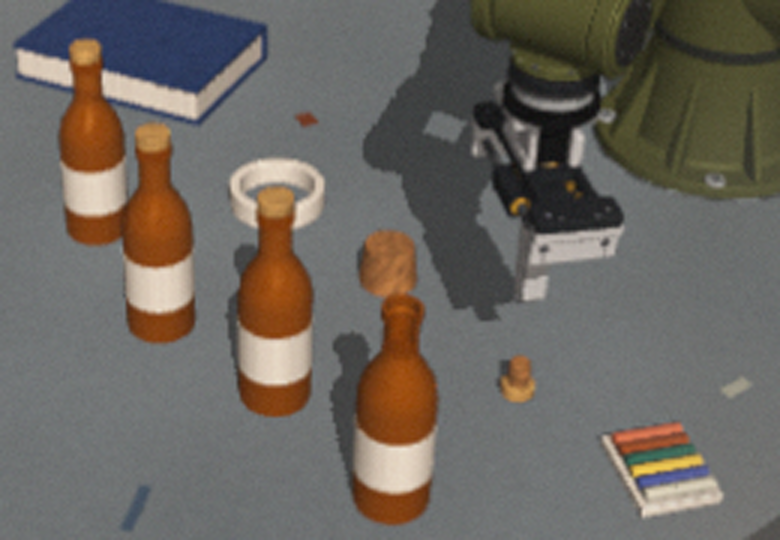

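The cork view shows the fingertip at crop (533,298) and the cork top at (520,360). That gap looks larger than 33 mm, so I'll compare it with the projected TCP.

```bash
python3 - <<'E'
from h import *
o=ctrl.get_obs();print(o['ee_pos'],o['qpos'].round(3))
def pr(n,p):
    m=ctrl.camera_model(n);return cv2.projectPoints(np.array([p],float),m["rvec"],m["tvec"],m["intrinsics"],np.array([m["k1"],0,0,0.]))[0].ravel().round(1)
for p in(o['ee_pos'],(.459,.1895,.034),(.6265,.222,.2197),(.6255,.2225,.192),(.459,.1895,0)):print(p,pr("scene",p),pr("top",p))
print("seen tip now",(220+533/3,150+298/3),"mouth then",(280+152/2,150+155/2))
# where on the vertical plane through the commanded axis / at tip height
print(hit("scene",(220+533/3,150+298/3),.067),hit("scene",(356,227),.2197))
t=ctrl.camera("top")[150:330,130:390,::-1]
cv2.imwrite("pics/c2.png",cv2.resize(t,None,fx=3,fy=3,interpolation=cv2.INTER_CUBIC))
E
```

```text
[0.45970574 0.18991846 0.06726277] [ 0.318  0.302  1.782  0.     1.056 -0.808]
[0.45970574 0.18991846 0.06726277] [394.5 259.8] [222.7 231.5]
(0.459, 0.1895, 0.034) [393.4 269.8] [225.4 231.9]
(0.6265, 0.222, 0.2197) [354.4 240.3] [197.6 159. ]
(0.6255, 0.2225, 0.192) [354.3 250.5] [200.2 161.2]
(0.459, 0.1895, 0) [392.1 279.9] [227.7 232. ]
seen tip now (397.66666666666663, 249.33333333333331) mouth then (356.0, 227.5)
[0.42311736 0.16259867 0.067     ] [0.59206274 0.18551003 0.2197    ]
```

View pics/c2.png

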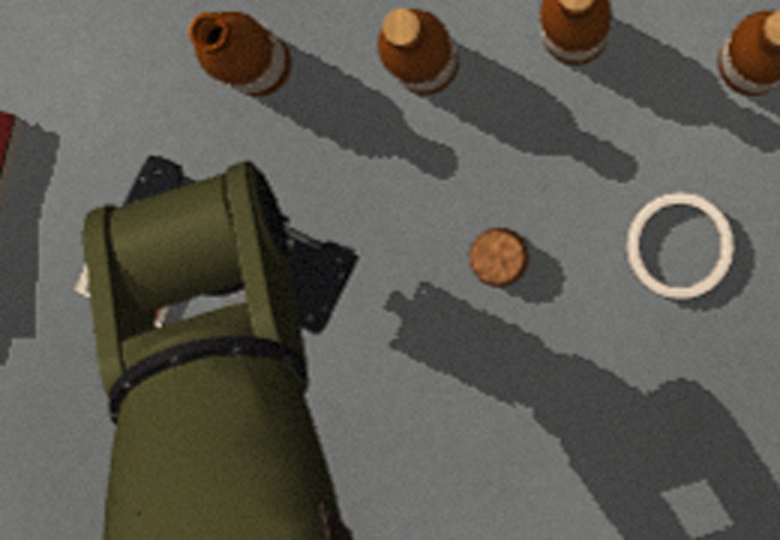

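```bash
python3 - <<'E'
from h import *
px=lambda x,y:(130+x/3,150+y/3)
m=np.array([.6255,.2225,.192]);L=(hit("top",px(441,160),0)-m)/.192
b=np.array([.6298,.0668,.204]);L2=(hit("top",px(618,165),0)-b)/.204
print(L,L2)
s=hit("top",px(390,302),0);print("tip shadow",s)
for t in((.4597,.19,.067),(.46,.19,.1),(.423,.163,.067)):
    t=np.array(t);print(t,(t+(L+L2)/2*t[2]).round(3))
# intersect shadow ray with scene ray of the tip
c,d=ray("scene",(397.7,249.3));A=np.c_[d,(L+L2)/2];x=np.linalg.lstsq(A,s-c,rcond=None)
print("tip",c+d*x[0][0], "resid",x[1]**.5)
i=cv2.imread("pics/c1.png")[150:330,440:680];j=cv2.imread("pics/c2.png")[240:420,300:540]
cv2.imwrite("pics/c3.png",cv2.resize(np.hstack([i,j]),None,fx=1.6,fy=1.6))
E
```

```text
[-0.45100915 -0.87396954 -1.        ] [-0.46387239 -0.86095916 -1.        ]
tip shadow [0.40826598 0.09977436 0.        ]
[0.4597 0.19   0.067 ] [0.429 0.132 0.   ]
[0.46 0.19 0.1 ] [0.414 0.103 0.   ]
[0.423 0.163 0.067] [0.392 0.105 0.   ]
tip [0.45502723 0.19198475 0.09989077] resid [0.0042029]
```

View pics/c3.png

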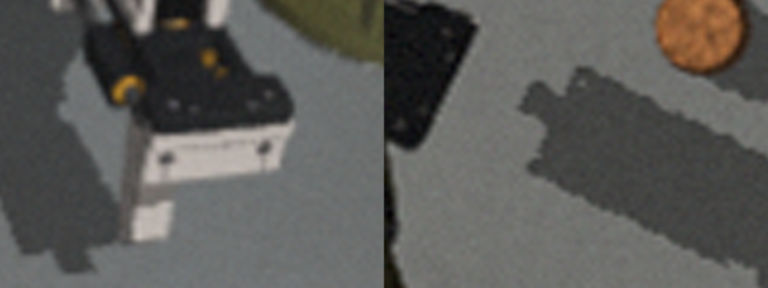

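The fingertips are horizontally right but look about 33 mm higher than reported. I'll check whether the start picture, with the fingers open, shows the same offset.

```bash
python3 - <<'E'
from h import *
def pr(n,p):
    m=ctrl.camera_model(n);return cv2.projectPoints(np.array([p],float),m["rvec"],m["tvec"],m["intrinsics"],np.array([m["k1"],0,0,0.]))[0].ravel()
i=cv2.imread("pics/scene0.png");x0,y0=530,180
v=cv2.resize(i[y0:y0+100,x0:x0+110],None,fx=6,fy=6,interpolation=cv2.INTER_CUBIC)
p=np.array([.2365,.4962,.1722]);y=np.array([.43,.903,0])
for dz,c in((0,(0,0,255)),(.033,(0,255,0))):
  for s in(-.053,0,.053):
    q=(pr("scene",p+s*y+[0,0,dz])-[x0,y0])*6;cv2.drawMarker(v,tuple(q.astype(int).tolist()),c,0,14,2)
cv2.imwrite("pics/s2.png",v)
E
```

```text
(no output)
```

View pics/s2.png

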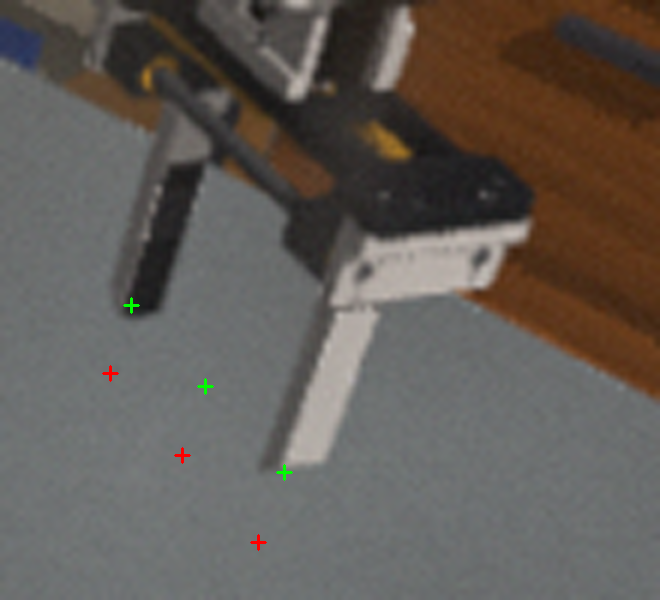

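```bash
python3 - <<'E'
from h import *
def pr(n,p):
    m=ctrl.camera_model(n);return cv2.projectPoints(np.array([p],float),m["rvec"],m["tvec"],m["intrinsics"],np.array([m["k1"],0,0,0.]))[0].ravel()
p=np.array([.2365,.4962,.1722]);y=np.array([.43,.903,0]);x=np.array([-.903,.43,0])
for dz in(.097,.130):
  for s in(-.0375,.0375):print(dz,((pr("scene",p+.0885*y+s*x+[0,0,dz])-[530,180])*6).round())
for u in((585,230.8),(611.7,228.3)):  # seen plate corners: height on plane y'=.0885 of body end
    c,d=ray("scene",u);t=((p+.0885*y-c)@y)/(d@y);print("plate corner",(c+d*t).round(3))
E
```

```text
0.097 [304. 402.]
0.097 [481. 377.]
0.13 [331. 323.]
0.13 [511. 299.]
plate corner [0.311 0.559 0.31 ]
plate corner [0.251 0.588 0.308]
```

The images agree in three places. Tips, hand body and shadow all sit about 33 mm above the reported z, while x and y are correct. So the reported z is biased low and the first dwell was too high. I'll redo the mouth first, then the cork, with z corrected from the images.

>>> {"fn": "jog_arm", "kwargs": {"motion": [[0, 0, -0.04, 0, 0, 0, -1], [0, 0, -0.04, 0, 0, 0, -1], [0, 0, -0.04, 0, 0, 0, -1], [0, 0, -0.04, 0, 0, 0, -1], [0, 0, -0.035, 0, 0, 0, -1]]}}

```text
time_s: 8.4
ee_pos: [0.4593, 0.1898, 0.2644]
eef_rot: [3.14, 0.001, 2.697]
force: [0.0, 0.3, -0.4]
grip_width: 0.0004
grip_force: 0.0
```

>>> {"fn": "jog_arm", "kwargs": {"motion": [[-0.027, 0.02, 0, 0, 0, 0, -1], [-0.027, 0.02, 0, 0, 0, 0, -1], [-0.027, 0.02, 0, 0, 0, 0, -1], [-0.027, 0.02, 0, 0, 0, 0, -1], [-0.027, 0.02, 0, 0, 0, 0, -1]]}}

```text
time_s: 8.9
ee_pos: [0.6255, 0.2222, 0.2621]
eef_rot: [3.141, 0.0, 2.697]
force: [-0.6, -0.4, 1.5]
grip_width: 0.0005
grip_force: 0.0
```

>>> {"fn": "jog_arm", "kwargs": {"motion": [[0, 0, 0, 0, 0, 0, -1], [0, 0, 0, 0, 0, 0, -1], [0, 0, 0, 0, 0, 0, -1]]}}

```text
time_s: 9.2
ee_pos: [0.6237, 0.222, 0.2625]
eef_rot: [3.141, 0.001, 2.697]
force: [-0.3, 0.9, 0.4]
grip_width: 0.0007
grip_force: 0.0
```

Down 62 mm to reported 0.200, which should put the tips about 41 mm above the mouth. Then I'll look.

>>> {"fn": "jog_arm", "kwargs": {"motion": [[-0.001, 0, 0.02, 0, 0, 0, -1], [0, 0, 0.02, 0, 0, 0, -1], [0, 0, 0.015, 0, 0, 0, -1], [0, 0, 0.007, 0, 0, 0, -1], [0, 0, 0, 0, 0, 0, -1]]}}

```text
time_s: 9.7
ee_pos: [0.6246, 0.2215, 0.1999]
eef_rot: [-3.141, -0.0, 2.697]
force: [-0.2, 0.2, 0.7]
grip_width: 0.0005
grip_force: 0.0
```

>>> {"fn": "jog_arm", "kwargs": {"motion": [[0, 0, 0, 0, 0, 0, -1], [0, 0, 0, 0, 0, 0, -1]]}}

```text
time_s: 9.9
ee_pos: [0.6254, 0.2217, 0.201]
eef_rot: [3.14, 0.001, 2.697]
force: [-0.7, 0.2, 0.7]
grip_width: 0.0008
grip_force: 0.0
```

```bash
python3 - <<'E'
from station import ctrl
import cv2
s=ctrl.camera("scene")[190:290,300:410,::-1]
cv2.imwrite("pics/m2.png",cv2.resize(s,None,fx=5,fy=5,interpolation=cv2.INTER_CUBIC))
E
```

```text
(no output)
```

View pics/m2.png

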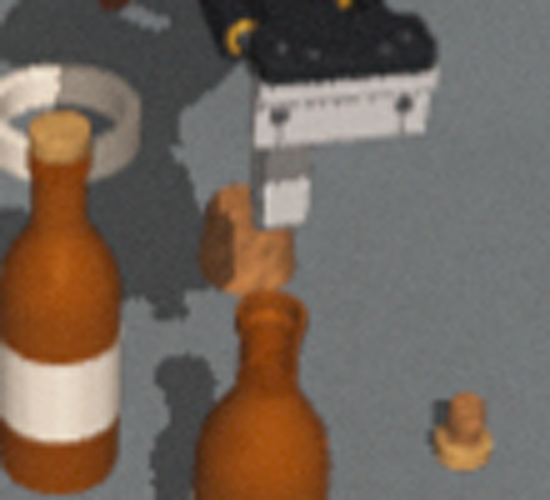

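The fingertip is at crop (280,225) and the lip centre at (272,303). That is 15.6 px, or about 42 mm of true gap, so the bias is confirmed. I'll lower 14 mm and hold for more than 2 s.

>>> {"fn": "jog_arm", "kwargs": {"motion": [[0, 0, 0.007, 0, 0, 0, -1], [0, 0, 0.007, 0, 0, 0, -1], [0, 0, 0, 0, 0, 0, -1], [0, 0, 0, 0, 0, 0, -1], [0, 0, 0, 0, 0, 0, -1]]}}

```text
time_s: 10.45
ee_pos: [0.6252, 0.2216, 0.1858]
eef_rot: [3.141, 0.0, 2.697]
force: [-0.5, -0.3, -0.0]
grip_width: 0.0003
grip_force: 0.0
```

>>> {"fn": "jog_arm", "kwargs": {"motion": [[0, 0, 0, 0, 0, 0, -1], [0, 0, 0, 0, 0, 0, -1], [0, 0, 0, 0, 0, 0, -1], [0, 0, 0, 0, 0, 0, -1], [0, 0, 0, 0, 0, 0, -1]]}}

```text
time_s: 10.95
ee_pos: [0.6252, 0.2215, 0.1857]
eef_rot: [-3.142, -0.0, 2.697]
force: [-0.2, -0.9, -0.2]
grip_width: 0.0002
grip_force: 0.0
```

>>> {"fn": "jog_arm", "kwargs": {"motion": [[0, 0, 0, 0, 0, 0, -1], [0, 0, 0, 0, 0, 0, -1], [0, 0, 0, 0, 0, 0, -1], [0, 0, 0, 0, 0, 0, -1], [0, 0, 0, 0, 0, 0, -1]]}}

```text
time_s: 11.45
ee_pos: [0.6252, 0.2215, 0.1857]
eef_rot: [3.142, 0.0, 2.697]
force: [0.1, -1.2, -0.5]
grip_width: 0.0007
grip_force: 0.0
```

>>> {"fn": "jog_arm", "kwargs": {"motion": [[0, 0, 0, 0, 0, 0, -1], [0, 0, 0, 0, 0, 0, -1], [0, 0, 0, 0, 0, 0, -1], [0, 0, 0, 0, 0, 0, -1], [0, 0, 0, 0, 0, 0, -1]]}}

```text
time_s: 11.95
ee_pos: [0.6252, 0.2216, 0.1856]
eef_rot: [3.142, -0.0, 2.697]
force: [-0.4, -0.6, 0.5]
grip_width: 0.0004
grip_force: 0.0
```

>>> {"fn": "jog_arm", "kwargs": {"motion": [[0, 0, 0, 0, 0, 0, -1], [0, 0, 0, 0, 0, 0, -1], [0, 0, 0, 0, 0, 0, -1], [0, 0, 0, 0, 0, 0, -1], [0, 0, 0, 0, 0, 0, -1]]}}

```text
time_s: 12.45
ee_pos: [0.6252, 0.2216, 0.1857]
eef_rot: [3.142, 0.0, 2.697]
force: [-0.8, -0.7, -0.4]
grip_width: 0.0002
grip_force: 0.0
```

>>> {"fn": "jog_arm", "kwargs": {"motion": [[0, 0, -0.015, 0, 0, 0, -1], [0, 0, -0.02, 0, 0, 0, -1], [0, 0, -0.02, 0, 0, 0, -1], [0, 0, -0.02, 0, 0, 0, -1], [0, 0, 0, 0, 0, 0, -1]]}}

```text
time_s: 12.95
ee_pos: [0.6259, 0.2218, 0.2635]
eef_rot: [3.139, 0.003, 2.697]
force: [0.2, 1.3, -0.9]
grip_width: 0.0006
grip_force: 0.0
```

>>> {"fn": "jog_arm", "kwargs": {"motion": [[0.027, -0.02, 0, 0, 0, 0, -1], [0.027, -0.02, 0, 0, 0, 0, -1], [0.027, -0.02, 0, 0, 0, 0, -1], [0.027, -0.02, 0, 0, 0, 0, -1], [0.027, -0.02, 0, 0, 0, 0, -1]]}}

```text
time_s: 13.45
ee_pos: [0.4586, 0.1889, 0.2593]
eef_rot: [-3.141, -0.001, 2.697]
force: [-0.1, 0.9, 0.4]
grip_width: 0.0006
grip_force: 0.0
```

>>> {"fn": "jog_arm", "kwargs": {"motion": [[0.001, -0.001, 0.01, 0, 0, 0, -1], [0, 0, 0.03, 0, 0, 0, -1], [0, 0, 0.03, 0, 0, 0, -1], [0, 0, 0.02, 0, 0, 0, -1], [0, 0, 0, 0, 0, 0, -1]]}}

```text
time_s: 13.95
ee_pos: [0.4577, 0.1884, 0.1671]
eef_rot: [-3.138, -0.004, 2.697]
force: [-0.0, -0.1, 0.2]
grip_width: 0.0005
grip_force: 0.0
```

>>> {"fn": "jog_arm", "kwargs": {"motion": [[-0.001, 0.001, 0.03, 0, 0, 0, -1], [0, 0, 0.03, 0, 0, 0, -1], [0, 0, 0.03, 0, 0, 0, -1], [0, 0, 0.02, 0, 0, 0, -1], [0, 0, 0.01, 0, 0, 0, -1]]}}

```text
time_s: 14.45
ee_pos: [0.4601, 0.1893, 0.0494]
eef_rot: [-3.14, -0.001, 2.697]
force: [0.1, 0.2, 0.5]
grip_width: 0.0005
grip_force: 0.0
```

>>> {"fn": "jog_arm", "kwargs": {"motion": [[0, 0, 0, 0, 0, 0, -1], [0, 0, 0, 0, 0, 0, -1], [0, 0, 0, 0, 0, 0, -1]]}}

```text
time_s: 14.75
ee_pos: [0.461, 0.1896, 0.0519]
eef_rot: [3.14, 0.001, 2.697]
force: [0.3, 0.1, -0.3]
grip_width: 0.0002
grip_force: 0.0
```

```bash
python3 - <<'E'
from station import ctrl
import cv2
s=ctrl.camera("scene")[200:300,330:440,::-1]
cv2.imwrite("pics/c4.png",cv2.resize(s,None,fx=5,fy=5,interpolation=cv2.INTER_CUBIC))
E
```

```text
(no output)
```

View pics/c4.png

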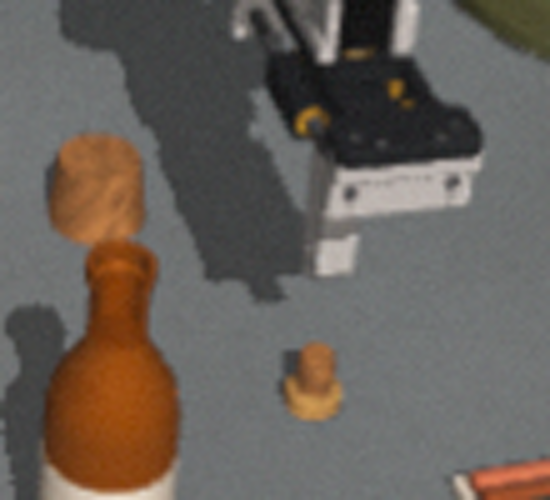

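The fingertip is at crop (330,275) and the cork top at (317,350). The gap is about 50 mm, consistent with the bias, and nothing has been disturbed. I'll lower 23 mm and hold.

>>> {"fn": "jog_arm", "kwargs": {"motion": [[0.001, 0, 0.01, 0, 0, 0, -1], [0, 0, 0.008, 0, 0, 0, -1], [0, 0, 0.004, 0, 0, 0, -1], [0, 0, 0, 0, 0, 0, -1], [0, 0, 0, 0, 0, 0, -1]]}}

```text
time_s: 15.3
ee_pos: [0.4594, 0.1898, 0.0286]
eef_rot: [-3.141, -0.0, 2.697]
force: [-0.6, -0.8, 0.3]
grip_width: 0.0003
grip_force: 0.0
```

>>> {"fn": "jog_arm", "kwargs": {"motion": [[0, 0, 0, 0, 0, 0, -1], [0, 0, 0, 0, 0, 0, -1], [0, 0, 0, 0, 0, 0, -1], [0, 0, 0, 0, 0, 0, -1], [0, 0, 0, 0, 0, 0, -1]]}}

```text
time_s: 15.8
ee_pos: [0.4594, 0.1898, 0.0287]
eef_rot: [3.142, 0.0, 2.697]
force: [0.6, 0.1, -0.0]
grip_width: 0.0003
grip_force: 0.0
```

>>> {"fn": "jog_arm", "kwargs": {"motion": [[0, 0, 0, 0, 0, 0, -1], [0, 0, 0, 0, 0, 0, -1], [0, 0, 0, 0, 0, 0, -1], [0, 0, 0, 0, 0, 0, -1], [0, 0, 0, 0, 0, 0, -1]]}}

```text
time_s: 16.3
ee_pos: [0.4594, 0.1898, 0.0286]
eef_rot: [-3.142, -0.0, 2.697]
force: [0.5, -0.6, -0.4]
grip_width: 0.0006
grip_force: 0.0
```

>>> {"fn": "jog_arm", "kwargs": {"motion": [[0, 0, 0, 0, 0, 0, -1], [0, 0, 0, 0, 0, 0, -1], [0, 0, 0, 0, 0, 0, -1], [0, 0, 0, 0, 0, 0, -1], [0, 0, 0, 0, 0, 0, -1]]}}

```text
time_s: 16.8
ee_pos: [0.4594, 0.1898, 0.0287]
eef_rot: [3.142, 0.0, 2.697]
force: [-0.3, 1.0, 0.0]
grip_width: 0.0008
grip_force: 0.0
```

>>> {"fn": "jog_arm", "kwargs": {"motion": [[0, 0, 0, 0, 0, 0, -1], [0, 0, 0, 0, 0, 0, -1], [0, 0, 0, 0, 0, 0, -1], [0, 0, 0, 0, 0, 0, -1], [0, 0, 0, 0, 0, 0, -1]]}}

```text
time_s: 17.3
ee_pos: [0.4594, 0.1898, 0.0286]
eef_rot: [3.142, 0.0, 2.697]
force: [-0.4, -0.1, -0.6]
grip_width: 0.0002
grip_force: 0.0
```

```bash
python3 - <<'E'
from station import ctrl
o=ctrl.get_obs();print(o['ee_pos'],o['force']);print(ctrl.hand_in())
E
```

```text
[0.45936845 0.18980891 0.02864719] [-0.36664745 -0.12490663 -0.62524074]
the job is handed in; nothing more can be done
None
```

I pointed at the open bottle's mouth, then at the small cork, for over 2 s each at about 28 mm, after redoing both because the reported height read about 33 mm low against the camera images; I saw no contact, handed in while pointing at the cork, and got no verdict back.

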